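# Spread a snap ring with pliers and hold it open at the axle's groove

### The job

Take the spreading pliers from their stand, hook their two tips into the notched ends of the snap ring lying on the plywood block, and lift the ring off by squeezing the handles; do not touch the ring with the fingers. Spread it wide by squeezing the handles right to their stop, bring it over the end of the axle stub and slide it down, level, until it is at the height of the groove. Finish while holding it there: ring spread wide around the groove, not pressing on the shaft, not let in and not let go; leave the can, carton, jar and bearing alone.

Things in the scene. Friction and masses are not known exactly. Their poses are not given: they have to be found in the camera images.
- stand: fixed dark steel stand: 70 x 90 mm foot and an open-topped well 55 mm high (inside 12 mm along x, 32 mm along y, floor 5 mm above the bench) in which the pliers stand. Origin under its centre on the bench. z up
- pliers: spreading pliers, 154 mm tall, 180 g, upright in the stand (may lean 1°), tips down, black handles up. Origin midway between the tips' undersides; z up to the handles; they lie in their y-z plane (at most 24 mm thick along x; a half turn about z changes nothing); pivot 75 mm above the origin. Squeezing the handles along y SPREADS the tips: 1 mm less over the grips, tips 1.1 mm farther apart
- pliers_grip (a point): point midway between the two grip bulges, 135 mm above the pliers' origin: grip here from above, fingers closing along the pliers' y. Bulges: diameter 12 mm, axis along x, 24 mm long; 68 mm over their outsides at rest, 27 mm at the pliers' firm stop. Handles reach 19 mm higher. Grip force: 9 N to begin, 11 N at the stop, 20 N with the ring on; more only presses on the stop
- pliers_tips (a point): point midway between the waists of the two tips, 6.5 mm above the pliers' origin. Each tip is a spool: a waist of 5 mm diameter between tapered flanges of 11 mm diameter, 13 mm high in all, which centre a ring up to 3 mm off on the waist; waist centres at y = +7 and -7 mm at rest, +28.5 and -28.5 mm at the stop. To go down between the notches keep 62 mm or more over the grips
- pliers_left (a joint): angle of the pliers' +y arm: 0 at rest, 0.325 rad at the stop, positive as handles are squeezed
- pliers_right (a joint): the same for the -y arm
- block: fixed plywood block, 53 x 66 mm, 30 mm high, with a steel spindle of diameter 22 mm, 7 mm high on top; the ring lies on top round the spindle. Origin on the bench below the spindle; the block reaches from 17 mm before (-x) to 36 mm behind (+x) it
- ring: loose steel snap ring, open horseshoe lying flat, 3.5 mm thick, 28 g. Origin at its bore's centre at rest, on the underside; z up. Bore at rest 37 mm, band 4 mm wide. The opening faces its own -x, overhanging the block's edge; its two ends carry V-notches that face each other. Its two arms flex; this pose is of the back piece, midway between them
- ring_notches (a point): point on the ring midway between the notches, 27 mm from its origin towards its -x, at mid thickness. Notch bottoms at rest at y = +21.5 and -21.5 mm, mouths 12 mm wide, 6 mm deep. The waists of the pliers' tips go down between the notches, then out into them, meeting them at about 50 mm over the handle grips. Fully spread, the notches come 3 mm nearer the ring's back
- ring_bore (a point): point on the ring, 4 mm from its origin towards -x and at mid thickness: the centre of the bore when the ring is spread, to be put on the axis of the axle
- ring_left (a joint): spread of the ring's +y arm, rad: 0 at rest, about 0.16 when the bore just passes the shaft, about 0.23 with the pliers at their stop
- ring_right (a joint): the same for the -y arm
- axle: fixed axle stub standing upright: round foot of diameter 110 mm, 10 mm high, housing of diameter 72 mm up to 26 mm, shaft of diameter 40 mm up to 58 mm with a 3 mm chamfer at its end. Origin under its centre on the bench
- groove (a point): centre of the groove in the shaft, on the axis, 45 mm above the bench and 13 mm below the shaft's end; the groove is 7 mm high and 33 mm in diameter
- can: bystander: spray can, 58 mm diameter, 150 mm high, origin at the underside
- carton: bystander: cardboard carton 60 x 100 x 45 mm, origin at the underside
- jar: bystander: white jar, 60 mm diameter, 70 mm high, origin at the underside
- bearing: bystander: steel bearing lying flat, 62 mm diameter, 16 mm high, origin at the underside

How it is judged (in metres and radians):
On the way, in this order (a step that is already met when the one before it is completed fails the run):
1. the pliers are lifted out of the stand (z of pliers in the frame of stand above 0.06 m), for 0.1 s.
2. the ring is carried clear of the block by the pliers (z of ring in the frame of block above 0.045 m and contact force between pliers and ring above 1 N), for 0.2 s.
3. the spread ring is above the end of the shaft, in line with it (z of ring_bore in the frame of groove above 0.014 m and horizontal distance between ring_bore and groove below 0.01 m and value of joint each of ring_left, ring_right above 0.15 rad), for 0.05 s.
At the end, for the whole second after the job is handed in: The gripper still squeezes the pliers, which hold the ring spread (both arms beyond 0.19 rad) around the shaft, at the height of the groove within 3.5 mm, its bore centre within 6 mm of the axis, tilted less than 0.2 rad, still, ring and pliers pressing on the axle with less than 3 N (z of ring_bore in the frame of groove between -0.0035 and 0.0035 m and horizontal distance between ring_bore and groove below 0.006 m and angle between ring's own z axis and vertical below 0.2 rad and value of joint each of ring_left, ring_right above 0.19 rad and contact force between pliers and ring above 2 N and contact force between the fingers and pliers above 3 N and contact force between each of ring, pliers and axle below 3 N and linear speed of ring below 0.02 m/s); the arm keeps its last pose, push and grip.
It fails at once if the fingers touch the ring (contact force between the fingers and ring above 1 N).
It fails at once if a bystander is disturbed (distance of any of can, carton, jar, bearing from where it was at the start of the episode above 0.03 m).
It also fails if it takes over 45 s, if anything falls off the work surface, if the arm or the gripper's body presses on something with over 40 N, if the wrist force passes 120 N, or if a joint passes its speed limit or range.

### The arm

A 7-joint arm with a two-finger parallel gripper is mounted at the origin on the work surface. World frame = base frame: x ahead of the robot, y to its left, z up, the work surface at z = 0. Lengths are in mm, angles in rad, forces in N, time in s.
With the tool pointing down it reaches from about 375 to 925 mm from the base axis. Payload 3.1 kg.
Tool frame: the origin (TCP) lies on the centre line of the jaws, within the pads' length; the fingertips stand 22 mm ahead of it and the grasp point (between the pads) lies 3 mm ahead of it; z points along the fingers, y is the line along which they close (so a half turn about z gives the same grasp; the last joint's range is limited). The gripper opens to 85 mm and grips with 20 to 120 N. Pads are 22 mm wide; open, the fingers measure 114 mm over their backs; the gripper's body (76 mm by 85 mm) begins 54 mm behind the grasp point. The pads swing forward as they close: fully open they stand 13 mm farther back than shut.
Start: joints at [1.189, 0.383, 0.044, 1.598, -0.018, 1.161, -0.05], TCP at [182.023, -623.996, 253.269] pointing down, gripper open.
Joint ranges: [-2.61, 2.61], [-0.41, 2.15], [-1.48, 1.57], [0, 2.5], [-1.57, 4.71], [0.05, 1.97], [-2.85, 2.85]. Speed limits (rad/s): [2.79, 2.79, 3.14, 3.14, 3.14, 3.14, 3.14].

### API

Orientations are given as a unit quaternion [x, y, z, w].
In Python, from workcell import r, imaging, finish_job gives the robot as it stands.
- The arm moves only by the shell command python3 -m pendant 'ROWS' [FORCE]. ROWS is JSON, a list of rows, each a list of 7 numbers: the shift along the world's x, y, z in m, then the turn, a rotation vector about the world's x, y, z in rad, then the opening in per cent of the stroke, from 0 (shut) to 100 (fully open). A call has 1 to 12 rows; each row shifts and turns the commanded pose from where the row before left it; what a row does not reach is not made up. A row lasts 1/10 s, in which the tool goes at most 50 mm and 8.59 degrees, less where a joint would pass 70% of its speed; a pose out of reach is approached as far as the arm can. A call is refused whole if a number of a shift passes 0.05 or a number of a turn 0.15, either way. A call with a gripper value outside its range is refused whole. The fingers move at their own pace and stop on an object; FORCE is the grip in N (left out, the last holds). Time passes only in rows, so rows that do not move let the fingers close. It gives the time, the measured TCP pose, the force, the opening and the grip force at its end, in the units of the state.
- r.read_state(): the state, without advancing time (a new reading comes with each control period).
- imaging.get_image(name): name is "side" or "top"; returns the picture (384x512x3 uint8, red, green, blue); there is no depth.
- imaging.camera_model(name): a dict with "intrinsics" (3x3 intrinsics, pixels), "R" (3x3) and "t" (3): a world point X has camera coordinates R X + t. Camera axes: x right, y down, z forward; pixel columns grow to the right and rows downward; lengths in mm; the calibration is good to about 2 mm. A picture is of the moment at which its call begins. camera_model takes no time and is no camera call.
- finish_job(): hands the job in; it is judged then, once.
The state is a dict: "t": time; "joint_pos": joint angles; "qvel": joint speeds; "effort": joint torques, N m; "eef_pos": TCP position; "eef_rot": TCP orientation; "contact_force": force on the tool from outside, world axes, zero at the start; "torque": the same for the moment, N m; "opening": finger opening in mm; "grasp_force": force on a finger pad.
Only numpy, scipy, OpenCV 4.12 (cv2) and the standard library are available. Lean on these libraries where they do the work, as an engineer would, in place of code of your own. Each camera call takes 0.05 s, during which the arm holds its last target. There are 200 camera calls.

## Working session

There is one attempt and no reset: what is moved stays moved. The work goes in short steps, Python scripts to look and compute and a shell command to move; the robot and the scene stay as the last step left them, time stands still between calls to the robot, and variables do not carry over. Pictures are saved under pics/ and viewed, at most 10 in all, crops included, and the job is handed in when it is done.

```bash
mkdir -p pics; ls; python3 - <<'E'
from workcell import r, imaging
import cv2, numpy as np
print(r.read_state())
for n in("side","top"):
    cv2.imwrite(f"pics/{n}0.png",imaging.get_image(n)[:,:,::-1])
    m=imaging.camera_model(n);print(n,m)
E
```

```text
pics
{'t': 0.0, 'joint_pos': array([ 1.18920182,  0.38385927,  0.04381574,  1.59957306, -0.01792792,
        1.16119752, -0.04989893]), 'qvel': array([-0.00102981,  0.00144487,  0.00080589, -0.00055345, -0.00032066,
        0.00053075,  0.00106586]), 'effort': array([ 3.04921386e-04, -4.33459818e+01,  1.02474466e+00, -2.49517536e+01,
        1.04861948e-02,  1.13574081e-02, -3.13123479e-06]), 'eef_pos': array([ 181.76798983, -623.14572286,  251.87153922]), 'eef_rot': array([ 9.89942476e-01,  1.41464291e-01, -2.41704274e-04, -1.30028152e-03]), 'contact_force': array([-0.09854982,  0.07837215,  0.50536282]), 'torque': array([0.01560129, 0.00275836, 0.00600466]), 'grasp_force': 0.0, 'opening': 85.40131978220585}
side {'intrinsics': array([[374.88531695,   0.        , 251.51323218],
       [  0.        , 374.88531695, 191.36382823],
       [  0.        ,   0.        ,   1.        ]]), 'R': array([[-0.73473743, -0.67834052, -0.00387929],
       [-0.44112709,  0.48213095, -0.75693899],
       [ 0.51533272, -0.55444015, -0.65347404]]), 't': array([475.95422521, 383.26788104, 813.24260468])}
top {'intrinsics': array([[478.43754016,   0.        , 261.04524368],
       [  0.        , 478.43754016, 188.82080616],
       [  0.        ,   0.        ,   1.        ]]), 'R': array([[ 0.01586201, -0.99986666, -0.00387946],
       [-0.9930914 , -0.01530312, -0.11634123],
       [ 0.11626635,  0.00569806, -0.99320173]]), 't': array([   3.17394855,  660.47473484, 1348.74288083])}
```

View pics/top0.png

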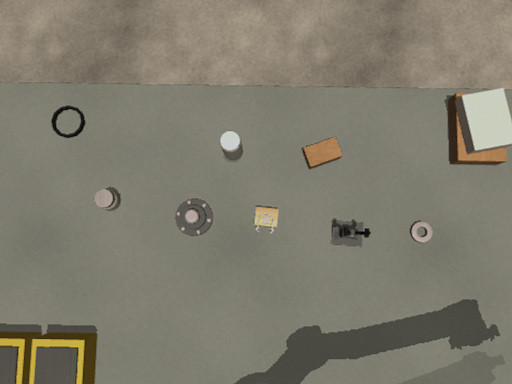

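View pics/side0.png

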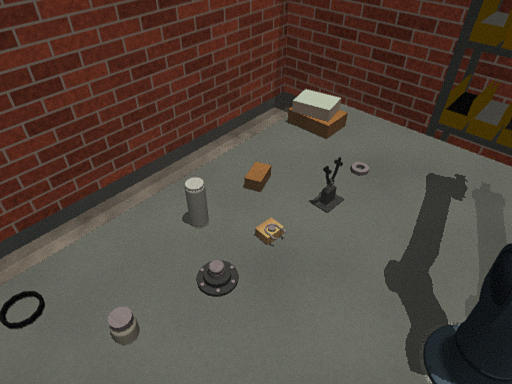

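```bash
python3 - <<'E'
import cv2, numpy as np
t=cv2.imread("pics/top0.png");s=cv2.imread("pics/side0.png")
c=lambda im,x,y,w,h,k:cv2.resize(im[y:y+h,x:x+w],None,fx=k,fy=k,interpolation=cv2.INTER_CUBIC)
# top: 3 crops of 50x50 at x5.2 ; side: same
A=np.hstack([c(t,170,190,50,50,5.2),c(t,242,190,50,50,5.2),c(t,325,205,50,50,5.2)])
B=np.hstack([c(s,192,252,50,50,5.2),c(s,246,208,50,50,5.2),c(s,302,155,58,58,260/58)])
cv2.imwrite("pics/crops.png",np.vstack([A,B]))
E
```

```text
(no output)
```

View pics/crops.png

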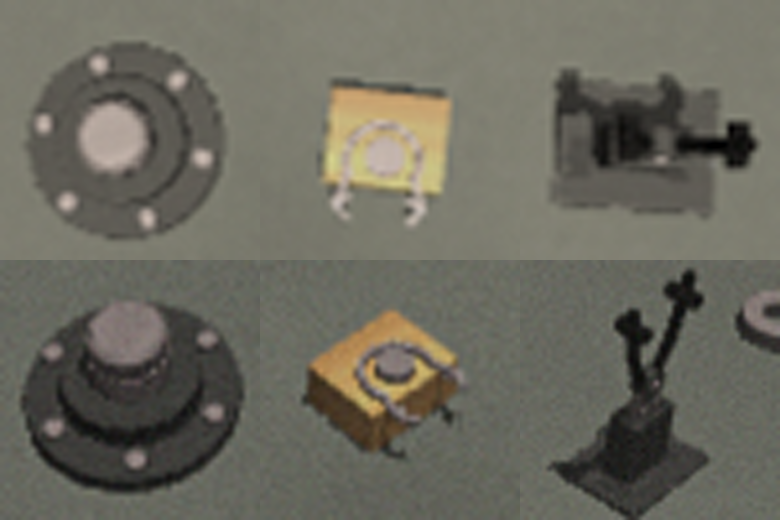

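```bash
cat > h.py <<'E'
import numpy as np
from scipy.optimize import least_squares
from workcell import imaging
CM={n:imaging.camera_model(n) for n in("side","top")}
def proj(n,X):
    m=CM[n];c=m["R"]@np.asarray(X,float)+m["t"];p=m["intrinsics"]@c;return p[:2]/p[2]
def back(n,px,z):
    m=CM[n];d=m["R"].T@np.linalg.inv(m["intrinsics"])@[px[0],px[1],1];o=-m["R"].T@m["t"]
    return o+d*(z-o[2])/d[2]
def fit(obs,x0):
    "obs: (cam, local xyz, pixel); returns x,y,yaw, residuals px"
    def f(p):
        c,s=np.cos(p[2]),np.sin(p[2])
        return np.concatenate([proj(n,[p[0]+c*L[0]-s*L[1],p[1]+s*L[0]+c*L[1],L[2]])-px for n,L,px in obs])
    q=least_squares(f,x0,x_scale=[10,10,.1]);return q.x,q.fun.reshape(-1,2)
E
python3 - <<'E'
from h import *
np.set_printoptions(precision=2,suppress=True)
t=lambda x,y,ox,oy,k=5.2:((x+.5)/k-.5+ox,(y+.5)/k-.5+oy)
T1=lambda x,y:t(x,y,170,190);T2=lambda x,y:t(x-260,y,242,190);T3=lambda x,y:t(x-520,y,325,205)
S1=lambda x,y:t(x,y-260,192,252);S2=lambda x,y:t(x-260,y-260,246,208);S3=lambda x,y:t(x-520,y-260,302,155,260/58)
print("axle", back("top",T1(113,137),58),back("top",T1(126,140),10),back("side",S1(127,333),58),back("side",S1(132,393),10))
print("axle fit",fit([("top",(0,0,58),T1(113,137)),("top",(0,0,10),T1(126,140)),("side",(0,0,58),S1(127,333))],[600,100,0]))
print("spindle",back("top",T2(385,156),37),back("side",S2(394,360),37))
B=[("top",(-17,33,30),T2(322,182)),("top",(-17,-33,30),T2(440,193)),("top",(36,33,30),T2(331,88)),("top",(36,-33,30),T2(451,98)),("top",(0,0,37),T2(385,156)),
("side",(36,33,30),S2(307,367)),("side",(36,-33,30),S2(392,311)),("side",(-17,-33,30),S2(457,357)),("side",(-17,33,30),S2(378,417)),("side",(0,0,37),S2(394,360))]
print("block",fit(B,[600,0,0]),fit(B[:5],[600,0,0])[0],fit(B[5:],[600,0,0])[0])
print("ring ends",back("top",T2(344,212),32),back("top",T2(413,214),32),"back",back("top",T2(386,122),33))
print("ends side",back("side",S2(405,415),32),back("side",S2(458,380),32))
print("stand",back("top",T3(634,147),2))
P=[("top",(0,-28,140),T3(740,145)),("side",(0,28,140),S3(632,325)),("side",(0,-28,140),S3(685,292)),("top",(0,28,140),T3(612,140))]
print("pliers",fit(P,[550,-200,0]))
from workcell import r
print(proj("top",r.read_state()["eef_pos"]))
E
```

```text
axle [577.43 210.24  58.  ] [578.62 210.06  10.  ] [573.84 212.79  58.  ] [574.15 213.37  10.  ]
axle fit (array([576.79, 210.88,   0.  ]), array([[-0.23,  0.22],
       [-0.3 ,  0.62],
       [-0.25, -1.07]]))
spindle [571.47  -1.13  37.  ] [571.    -1.68  37.  ]
block (array([570.38,  -1.2 ,  -0.07]), array([[ 0.25,  0.37],
       [ 0.3 ,  0.24],
       [ 0.14,  0.24],
       [-0.3 ,  0.28],
       [ 0.02,  0.38],
       [-0.07, -0.35],
       [-0.48, -0.57],
       [-0.06, -0.13],
       [-0.83, -0.08],
       [ 0.05,  0.19]])) [571.26  -0.89  -0.08] [569.31  -1.29  -0.06]
ring ends [540.34  21.13  32.  ] [539.84 -17.15  32.  ] back [590.59  -1.42  33.  ]
ends side [542.83  21.94  32.  ] [537.97 -17.74  32.  ]
stand [ 538.02 -239.86    2.  ]
pliers (array([ 537.01, -239.2 ,   -0.05]), array([[-1.07,  0.2 ],
       [-0.18,  1.4 ],
       [-0.81,  0.91],
       [ 2.46, -0.3 ]]))
[530.36 386.09]
```

```bash
python3 -m pendant '[[0.030,0.032,0,0,0,-0.03,100],[0.030,0.032,0,0,0,-0.03,100],[0.030,0.032,0,0,0,-0.03,100],[0.030,0.032,0,0,0,-0.03,100],[0.030,0.032,0,0,0,-0.03,100],[0.030,0.032,0,0,0,-0.03,100],[0.030,0.032,0,0,0,-0.03,100],[0.030,0.032,0,0,0,-0.03,100],[0.030,0.032,0,0,0,-0.03,100],[0.030,0.032,0,0,0,-0.03,100],[0.030,0.032,0,0,0,-0.025,100],[0.026,0.032,0,0,0,0,100]]'
cat >> h.py <<'E'
import cv2
from scipy.spatial.transform import Rotation as Rn
def st():
    from workcell import r
    s=r.read_state();R=Rn.from_quat(s["eef_rot"]).as_matrix()
    print("t",s["t"],"tcp",s["eef_pos"].round(1),"z",R[:,2].round(3),"y",R[:,1].round(3),"open",round(s["opening"],1),"gf",round(s["grasp_force"],1),"F",s["contact_force"].round(1),"tau",s["torque"].round(2))
    return s
def shot(name,boxes,k):
    "boxes (cam,x,y,w,h) side by side, upscaled k, ticks of 10 px"
    ims={n:imaging.get_image(n)[:,:,::-1] for n in {b[0] for b in boxes}};o=[]
    for n,im in ims.items(): cv2.imwrite(f"pics/{name}_{n}.png",im)
    for n,x,y,w,h in boxes:
        c=cv2.resize(np.ascontiguousarray(ims[n][y:y+h,x:x+w]),None,fx=k,fy=k,interpolation=cv2.INTER_CUBIC)
        for i in range(-x%10,w,10): cv2.line(c,(int((i+.5)*k),0),(int((i+.5)*k),6),(0,255,255) if (x+i)%50 else (0,0,255),1)
        for j in range(-y%10,h,10): cv2.line(c,(0,int((j+.5)*k)),(6,int((j+.5)*k)),(0,255,255) if (y+j)%50 else (0,0,255),1)
        o.append(c)
    cv2.imwrite(f"pics/{name}.png",np.hstack(o))
E
python3 - <<'E'
from h import *
st()
shot("a",[("top",320,180,70,90),("side",290,110,80,90)],5)
E
```

```text
t: 1.3
eef_pos: [539.0, -238.2, 252.8]
eef_rot: [1.0, -0.021, -0.0, -0.0]
contact_force: [1.3, 0.1, -0.1]
opening: 85.8
grasp_force: 0.0
t 1.3 tcp [ 539.  -238.2  252.8] z [-0.  0. -1.] y [-0.041 -0.999 -0.   ] open 85.8 gf 0.0 F [ 1.3  0.1 -0.1] tau [-0.02 -0.06 -0.03]
```

View pics/a.png

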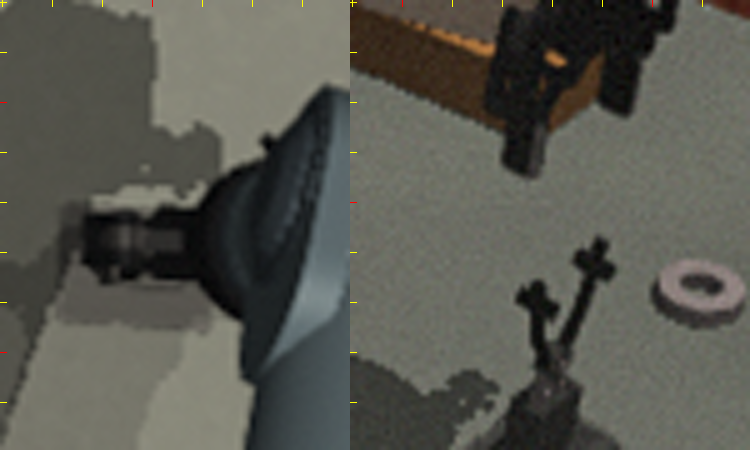

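```bash
python3 - <<'E'
from h import *
np.set_printoptions(precision=1,suppress=True)
for z in (230,235,240): print(z,proj("side",(539,-238.2,z)), proj("side",(539+2,-238.2+50,z)),proj("side",(539-2,-238.2-50,z)))
for z in (135,140,145): print(z,proj("side",(538,-239.5,z)),proj("side",(537,-211.5,z)),proj("side",(537-1,-267.5,z)))
E
```

```text
230 [335.6 141.2] [325.1 148.3] [345.6 134.5]
235 [335.8 139.8] [325.3 146.8] [345.9 133.1]
240 [336.1 138.3] [325.5 145.3] [346.2 131.6]
135 [331.6 167.7] [326.7 172. ] [337.3 163.9]
140 [331.9 166.4] [326.9 170.7] [337.5 162.5]
145 [332.1 165. ] [327.1 169.3] [337.8 161.2]
```

```bash
python3 -m pendant '[[-0.0015,-0.0025,-0.03,0,0,0,100],[0,0,-0.03,0,0,0,100],[0,0,-0.03,0,0,0,100],[0,0,-0.028,0,0,0,100],[0,0,0,0,0,0,90],[0,0,0,0,0,0,80],[0,0,0,0,0,0,75],[0,0,0,0,0,0,75],[0,0,0,0,0,0,75]]' 20
python3 -c "
from h import *
st()"
```

```text
t: 2.3
eef_pos: [537.2, -242.7, 136.5]
eef_rot: [1.0, -0.021, 0.001, 0.0]
contact_force: [-0.7, 0.0, -1.7]
opening: 64.3
grasp_force: 7.7
t 2.3 tcp [ 537.2 -242.7  136.5] z [ 0.002 -0.001 -1.   ] y [-0.041 -0.999  0.001] open 64.3 gf 7.7 F [-0.7  0.  -1.7] tau [0.1  0.08 0.  ]
```

```bash
python3 -m pendant '[[0,0,0.015,0,0,0,75],[0,0,0.025,0,0,0,75],[0,0,0.03,0,0,0,75],[0,0,0.03,0,0,0,75],[0,0,0,0,0,0,75],[0,0,0,0,0,0,75]]'
python3 - <<'E'
from h import *
st()
shot("b",[("top",320,180,70,90),("side",290,110,80,90)],5)
E
```

```text
t: 2.9
eef_pos: [537.4, -242.9, 237.3]
eef_rot: [1.0, -0.021, 0.002, 0.001]
contact_force: [0.3, -0.2, -2.7]
opening: 64.2
grasp_force: 7.5
t 2.9 tcp [ 537.4 -242.9  237.3] z [ 0.004 -0.002 -1.   ] y [-0.041 -0.999  0.002] open 64.2 gf 7.5 F [ 0.3 -0.2 -2.7] tau [-0.01  0.05 -0.03]
```

View pics/b.png

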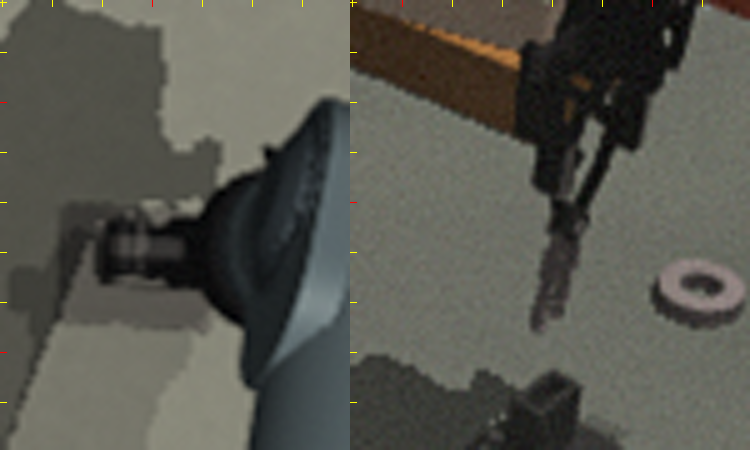

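```bash
python3 - <<'E'
from h import *
np.set_printoptions(precision=1,suppress=True)
print("pivot",proj("side",(537.4,-242.9,181)),"tips",[proj("side",(537.4,-242.9+s*10,z)) for s in(1,-1) for z in (106,112)])
print("stand top",proj("side",(538,-240,55)))
im=cv2.imread("pics/b_side.png")
cv2.imwrite("pics/b2.png",cv2.resize(im[140:200,310:360],None,fx=10,fy=10,interpolation=cv2.INTER_CUBIC))
E
```

```text
pivot [334.6 154.8] tips [array([329.3, 176.3]), array([329.6, 174.7]), array([333. , 173.3]), array([333.2, 171.8])]
stand top [328.3 187.8]
```

View pics/b2.png

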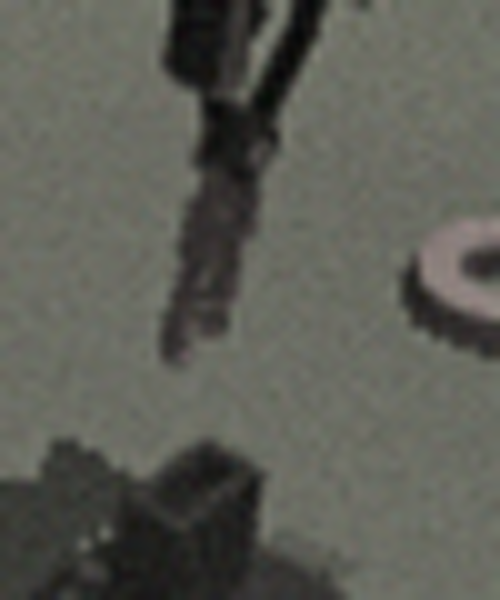

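```bash
python3 -m pendant '[[0,0.015,0,0,0,-0.013,75],[0,0.03,0,0,0,-0.013,75],[0,0.03,0,0,0,0,75],[0,0.03,0,0,0,0,75],[0.001,0.03,0,0,0,0,75],[0.001,0.03,0,0,0,0,75],[0.001,0.03,-0.01,0,0,0,75],[0,0.03,-0.02,0,0,0,75],[0,0.018,-0.02,0,0,0,75],[0,0,0,0,0,0,75],[0,0,0,0,0,0,75],[0,0,0,0,0,0,75]]'
python3 - <<'E'
from h import *
np.set_printoptions(precision=1,suppress=True)
s=st();p=s["eef_pos"]
for d in(-10,10):print(proj("side",(p[0],p[1]+d,p[2]-131.5)))
print(proj("side",(542,1.8,32)))
shot("c",[("top",235,175,60,60),("side",240,180,60,60)],6.6)
E
```

```text
t: 4.2
eef_pos: [539.9, -1.4, 185.5]
eef_rot: [0.999, -0.035, 0.0, 0.0]
contact_force: [-0.5, -0.5, -2.3]
opening: 64.0
grasp_force: 7.5
t 4.2 tcp [539.9  -1.4 185.5] z [ 0. -0. -1.] y [-0.1 -1.   0. ] open 64.0 gf 7.5 F [-0.5 -0.5 -2.3] tau [-0.  -0.1  0. ]
[282.2 226.2]
[277.6 230. ]
[278.3 233.7]
```

View pics/c.png

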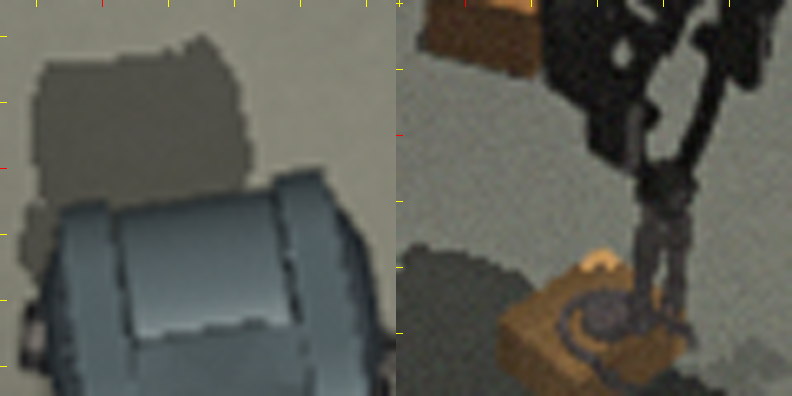

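```bash
python3 -m pendant '[[0.0018,0.003,0,0,0,0,77.5],[0,0,0,0,0,0,77.5],[0,0,-0.008,0,0,0,77.5],[0,0,-0.008,0,0,0,77.5],[0,0,-0.008,0,0,0,77.5],[0,0,0,0,0,0,77.5],[0,0,0,0,0,0,77.5]]'
python3 - <<'E'
from h import *
st()
shot("d",[("side",250,190,50,60)],10)
E
```

```text
t: 5.0
eef_pos: [540.8, 3.5, 160.6]
eef_rot: [0.999, -0.033, -0.001, 0.0]
contact_force: [-0.4, 0.5, -2.2]
opening: 66.6
grasp_force: 7.4
t 5.0 tcp [540.8   3.5 160.6] z [-0.001  0.    -1.   ] y [-0.067 -0.998  0.   ] open 66.6 gf 7.4 F [-0.4  0.5 -2.2] tau [ 0.02 -0.04  0.03]
```

View pics/d.png

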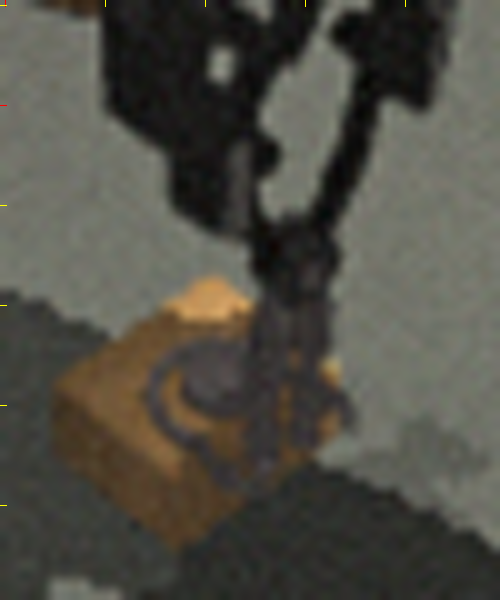

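```bash
python3 -m pendant '[[0,-0.0015,0,0,0,0,74],[0,0,0,0,0,0,70],[0,0,0,0,0,0,67],[0,0,0,0,0,0,64],[0,0,0,0,0,0,61],[0,0,0,0,0,0,58],[0,0,0,0,0,0,56],[0,0,0,0,0,0,54],[0,0,0,0,0,0,54],[0,0,0,0,0,0,54]]' 40
python3 - <<'E'
from h import *
st()
shot("e",[("side",250,190,50,60)],10)
E
```

```text
t: 6.05
eef_pos: [541.3, 2.0, 161.2]
eef_rot: [0.999, -0.034, -0.0, 0.0]
contact_force: [0.3, -0.3, -2.7]
opening: 46.5
grasp_force: 12.0
t 6.05 tcp [541.3   2.  161.2] z [-0. -0. -1.] y [-0.067 -0.998  0.   ] open 46.5 gf 12.0 F [ 0.3 -0.3 -2.7] tau [0.02 0.01 0.02]
```

View pics/e.png

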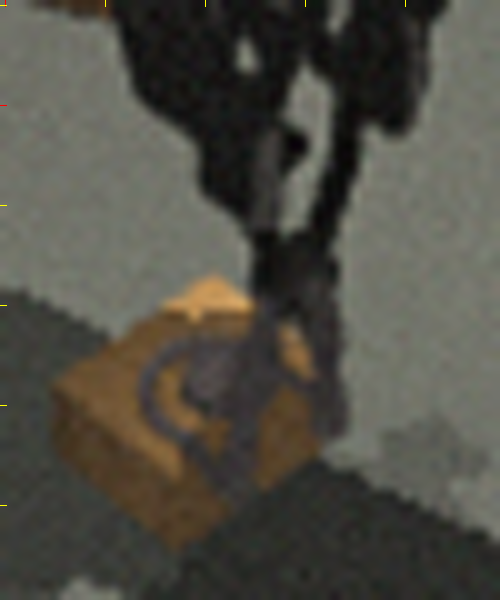

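```bash
python3 -m pendant '[[0,0,0,0,0,0,51],[0,0,0.001,0,0,0,48],[0,0,0.001,0,0,0,46],[0,0,0.002,0,0,0,44],[0,0,0,0,0,0,44],[0,0,0.005,0,0,0,44],[0,0,0.01,0,0,0,44],[0,0,0.01,0,0,0,44],[0,0,0.01,0,0,0,44],[0,0,0,0,0,0,44],[0,0,0,0,0,0,44],[0,0,0,0,0,0,44]]' 60
python3 - <<'E'
from h import *
st()
shot("f",[("side",250,180,60,60)],10)
E
```

```text
t: 7.3
eef_pos: [540.9, 1.9, 200.0]
eef_rot: [0.999, -0.034, -0.0, 0.0]
contact_force: [0.3, -0.1, -2.5]
opening: 37.3
grasp_force: 14.2
t 7.3 tcp [540.9   1.9 200. ] z [-0.001 -0.    -1.   ] y [-0.067 -0.998  0.   ] open 37.3 gf 14.2 F [ 0.3 -0.1 -2.5] tau [0.01 0.03 0.04]
```

View pics/f.png

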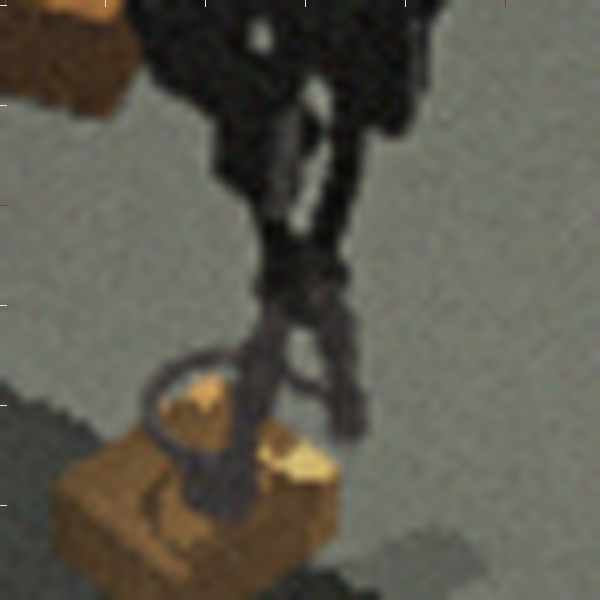

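```bash
python3 -m pendant '[[0,0,0.01,0,0,0,40],[0,0,0.01,0,0,0,36],[0,0,0.01,0,0,0,33],[0,0,0,0,0,0,30],[0,0,0,0,0,0,29],[0,0,0,0,0,0,29],[0,0,0,0,0,0,29]]' 40
python3 - <<'E'
from h import *
np.set_printoptions(precision=1,suppress=True)
st()
t=lambda x,y,ox,oy,k=5.2:((x+.5)/k-.5+ox,(y+.5)/k-.5+oy)
print("bolts",back("top",t(122.5,140.3,170,190),10),back("side",t(132,383-260,192,252),10))
for n,(x,y,w,h) in {"top":(180,205,24,24),"side":(203,252,28,26)}.items():
    g=cv2.imread(f"pics/{n}0.png",0)[y:y+h,x:x+w];print(n)
    b=cv2.resize(g,None,fx=8,fy=8,interpolation=cv2.INTER_CUBIC)
    T,m=cv2.threshold(b,0,255,cv2.THRESH_OTSU)
    nl,l,s,c=cv2.connectedComponentsWithStats(m)
    for i in range(1,nl):
        if s[i,4]>800:
            p=((c[i]+.5)/8-.5)+[x,y];print(T,s[i]/8,p,back(n,p,58))
E
```

```text
t: 8.05
eef_pos: [540.9, 2.0, 229.7]
eef_rot: [0.999, -0.034, -0.001, 0.0]
contact_force: [-0.9, 0.3, -2.5]
opening: 25.6
grasp_force: 35.3
t 8.05 tcp [540.9   2.  229.7] z [-0.  0. -1.] y [-0.1 -1.   0. ] open 25.6 gf 35.3 F [-0.9  0.3 -2.5] tau [0. 0. 0.]
bolts [578.4 212.   10. ] [578.6 209.1  10. ]
top
124.0 [   5.1    4.9   13.    13.2 1044.4] [191.1 216. ] [577.2 210.9  58. ]
side
81.0 [   0.     0.    28.    20.2 3340.6] [216.  259.7] [588.  199.7  58. ]
```

```bash
python3 -m pendant '[[0,0.02,0,0,0,0,29],[0,0.03,0,0,0,0,29],[0,0.03,-0.01,0,0,0,29],[0,0.02,-0.02,0,0,0,29],[0,0,-0.025,0,0,0,29],[0,0,-0.02,0,0,0,29],[0,0,-0.008,0,0,0,29],[0,0,0,0,0,0,29],[0,0,0,0,0,0,29]]'
python3 -c "
from h import *
st();shot('g',[('side',200,180,80,90),('top',200,180,80,60)][:1],5)"
python3 -m pendant '[[0,0,-0.002,0,0,0,29],[0,0,-0.002,0,0,0,29],[0,0,0,0,0,0,29]]'
```

```text
t: 8.95
eef_pos: [542.0, 101.9, 147.9]
eef_rot: [0.999, -0.034, 0.001, -0.0]
contact_force: [0.1, 0.4, -1.6]
opening: 25.6
grasp_force: 35.2
t 8.95 tcp [542.  101.9 147.9] z [ 0.001  0.    -1.   ] y [-0.068 -0.998 -0.   ] open 25.6 gf 35.2 F [ 0.1  0.4 -1.6] tau [0.01 0.01 0.02]
t: 9.3
eef_pos: [541.4, 101.9, 143.5]
eef_rot: [0.999, -0.034, 0.0, 0.0]
contact_force: [0.4, -0.4, -2.1]
opening: 25.3
grasp_force: 35.2
```

```bash
python3 -m pendant '[[0,0,-0.001,0,0,0,29],[0,0,-0.001,0,0,0,29],[0,0,0,0,0,0,29]]'|grep -E "pos|force"
python3 -m pendant '[[0,0,-0.001,0,0,0,29],[0,0,-0.001,0,0,0,29],[0,0,0,0,0,0,29]]'|grep -E "pos|force"
```

```text
eef_pos: [541.2, 102.0, 141.1]
contact_force: [-0.6, -0.8, -2.0]
grasp_force: 35.2
eef_pos: [541.2, 102.0, 139.0]
contact_force: [-1.0, -0.0, -2.1]
grasp_force: 35.2
```

```bash
python3 -m pendant '[[0,0,-0.001,0,0,0,29],[0,0,0,0,0,0,29]]'|grep -E "pos|force"
python3 -m pendant '[[0,0,-0.001,0,0,0,29],[0,0,0,0,0,0,29]]'|grep -E "pos|force"
```

```text
eef_pos: [541.4, 102.1, 138.3]
contact_force: [0.2, 0.5, -1.7]
grasp_force: 35.2
eef_pos: [541.9, 102.3, 138.0]
contact_force: [-0.9, -0.1, 2.0]
grasp_force: 35.3
```

```bash
python3 -m pendant '[[0,0,0.02,0,0,0,29],[0,0,0.03,0,0,0,29],[0,0,0.018,0,0,0,29],[0,0.015,0,0,0,0,29],[0.004,0.025,0,0,0,0,29],[0.004,0.025,0,0,0,0,29],[0.004,0.025,0,0,0,0,29],[0.004,0.015,0,0,0,0,29],[0,0.0055,0,0,0,0,29],[0,0,0,0,0,0,29],[0,0,0,0,0,0,29],[0,0,0,0,0,0,29]]'
python3 - <<'E'
from h import *
np.set_printoptions(precision=1,suppress=True)
st();p=st()["eef_pos"]
shot('h',[('side',200,180,80,90)],5)
a=cv2.imread("pics/side0.png").astype(int);b=cv2.imread("pics/h_side.png").astype(int)
print(proj("side",p+[20,-1.3,-131.7]),proj("side",p+[20+17,-1.3,-131.7]),"tips",proj("side",p+[-1.9,28.5,-138]),proj("side",p+[1.9,-28.5,-138]))
g=b.mean(2).astype(int)
print("cols 195-232 rows 244-282")
for y in range(244,278): print(y," ".join("%3d"%v for v in g[y,192:236]))
E
```

```text
t: 11.5
eef_pos: [557.5, 210.5, 204.9]
eef_rot: [0.999, -0.035, -0.0, 0.001]
contact_force: [-0.2, -0.0, -1.9]
opening: 25.3
grasp_force: 35.2
t 11.5 tcp [557.5 210.5 204.9] z [-0. -0. -1.] y [-0.1 -1.   0. ] open 25.3 gf 35.2 F [-0.2 -0.  -1.9] tau [ 0.   0.1 -0. ]
t 11.5 tcp [557.5 210.5 204.9] z [-0. -0. -1.] y [-0.1 -1.   0. ] open 25.3 gf 35.2 F [-0.2 -0.  -1.9] tau [ 0.   0.1 -0. ]
[215.7 260.2] [211.1 256.6] tips [213.1 273.7] [228.5 259.4]
cols 195-232 rows 244-282
244 117 114 113 107 108 114 113 111 110 113 111 115 110 107 112 109 111 113 107 114 116 114  29  22  16  10  25  21  20  17  34 119 112 111 111 106 108 114 111 111 106 110 112 110
245 111 109 115 115 112 112 115 112 113 111 108 108 112 107 107 111 109 107 110 109 115 120  44  15  14  18  19  35  19  19  31 110 118 118 108 111 109 109 109 112 112 114 113 109
246 113 106 113 107 110 115 113 107 112 113 112 114 111 114 116 111 110 112 112 108 111 114  41   7  13  15  27  33  27  31  25  49 109 117 111 110 108 106 111 114 114 112 108 107
247 117 107 108 111 110 112 112 114 110 112 109 117 108 115 110 107 106 113 109 11
[... 4797 characters left out ...]
  53  42  34  33  38  41  35  38  39  40  32  27  32  49  59  58  52  50  45  55  50  46  55  46  51  48  49  48  27  31  28  31  23  27  32  25  35  29  30  29
275  59  58  56  60  50  39  34  35  41  34  36  33  36  36  34  28  23  35  51  46  51  67  58  82  88  90  84  66  49  57  47  47  27  27  23  27  28  30  21  17  24  27  22  33
276  58  60  60  56  43  34  34  41  38  37  32  30  34  34  35  22  26  34  42  50  53  55  60  60  65  57  64  64  47  53  48  26  25  24  26  28  27  28  25  29  28  28  25  30
277  56  53  62  60  50  36  40  33  38  40  31  32  36  36  34  33  23  27  32  38  46  54  62  56  64  59  62  63  50  49  31  26  23  22  33  27  25  24  21  30  24  29  27  29
```

```bash
python3 -m pendant '[[0,0.002,-0.004,0,0,0,29],[0,0,-0.004,0,0,0,29],[0,0,-0.004,0,0,0,29],[0,0,0,0,0,0,29],[0,0,0,0,0,0,29]]'
python3 -m pendant '[[0,0,-0.002,0,0,0,29],[0,0,-0.002,0,0,0,29],[0,0,0,0,0,0,29]]'|grep -E "pos|force"
```

```text
t: 12.05
eef_pos: [557.1, 214.4, 192.9]
eef_rot: [0.999, -0.034, -0.0, 0.0]
contact_force: [0.4, 0.5, -2.8]
opening: 25.4
grasp_force: 35.2
eef_pos: [557.2, 214.3, 189.0]
contact_force: [0.7, 0.1, -2.9]
grasp_force: 35.2
```

```bash
python3 -m pendant '[[0.0005,-0.0015,0,0,0,0,29],[0,0,-0.002,0,0,0,29],[0,0,0,0,0,0,29]]'|grep -E "pos|force"
python3 -m pendant '[[0,0,-0.002,0,0,0,29],[0,0,0,0,0,0,29]]'|grep -E "pos|force"
python3 -m pendant '[[0,0,-0.002,0,0,0,29],[0,0,0,0,0,0,29]]'; python3 -c "
from h import *
st()"
```

```text
eef_pos: [557.7, 212.8, 187.0]
contact_force: [-0.3, 0.2, -1.4]
grasp_force: 35.2
eef_pos: [557.6, 212.9, 184.9]
contact_force: [-0.4, 0.5, -2.6]
grasp_force: 35.2
t: 13.05
eef_pos: [557.6, 212.9, 182.9]
eef_rot: [0.999, -0.034, -0.0, 0.0]
contact_force: [-0.1, -0.2, -2.2]
opening: 25.4
grasp_force: 35.2
t 13.05 tcp [557.6 212.9 182.9] z [-0.001 -0.    -1.   ] y [-0.067 -0.998  0.   ] open 25.4 gf 35.2 F [-0.1 -0.2 -2.2] tau [-0.03  0.02  0.06]
```

```bash
python3 -m pendant '[[0,0,-0.002,0,0,0,29],[0,0,-0.002,0,0,0,29],[0,0,0,0,0,0,29]]'|grep -E "pos|force"
python3 -m pendant '[[0,0,-0.002,0,0,0,29],[0,0,0,0,0,0,29],[0,0,0,0,0,0,29],[0,0,0,0,0,0,29],[0,0,0,0,0,0,29]]'; python3 - <<'E'
from h import *
np.set_printoptions(precision=1,suppress=True)
p=st()["eef_pos"]
shot('i',[('side',200,180,80,90)],5)
b=cv2.imread("pics/i_side.png").mean(2).astype(int)
print(proj("side",p+[20,-1.3,-131.7]),"tips",proj("side",p+[-1.9,28.5,-138]),proj("side",p+[1.9,-28.5,-138]))
for y in range(252,288): print(y," ".join("%3d"%v for v in b[y,198:236]))
E
```

```text
eef_pos: [557.5, 212.8, 178.8]
contact_force: [-0.1, -1.0, -1.1]
grasp_force: 35.2
t: 13.85
eef_pos: [557.9, 213.0, 177.4]
eef_rot: [0.999, -0.034, 0.0, -0.0]
contact_force: [-1.1, -0.3, -1.5]
opening: 25.7
grasp_force: 35.2
t 13.85 tcp [557.9 213.  177.4] z [ 0.  0. -1.] y [-0.1 -1.  -0. ] open 25.7 gf 35.2 F [-1.1 -0.3 -1.5] tau [-0.  0.  0.]
[215.6 267.5] tips [213.  280.9] [228.2 266.6]
252 111 114 112 107 106 113 115 113 110 118 115 111 103 118 117  70  15  14  13  23  25  26  19  16  42 118 118 106 110 110 112 119 115 109 113 116 111 110
253 113 112 109 112 111 115 112 111 114 113 113 110 110 111 118 115  36   4  10  20  22  24  15  19  43 105 117 116 111 111 109 112 114 115 109 111 112 114
254 116 114 112 115 117 113 115 110 110 114 115 109 109 111 115 114  41  16  15  24  23  31  28  25  26  65 110 114 110 111 110 112 111 108 110 110 113 107
255 107 105 115 111 113 113 110 114 112 113 114 115 116 111 112  97  23  13  12  14  26  30  35  24  21  33  91 110 112 114 111 110 110 110 110 106 113 112
256  60  64 102 102 119 118 115 111 110 113 113 117 113 111 117  91  29  21  23  1
[... 4209 characters left out ...]
  56  54  52  49  49  31  29  34  28  33  44  58  57  56  49  56  61  56  56
284  30  31  68 146 153 142  86  67  37  26  20  25  19  25  41  41  28  43  42  44  32  26  29  27  29  30  31  29  44  56  59  51  60  57  52  55  64  56
285  30  30  72 120 136 102  61  68  64  41  26  29  23  22  30  26  29  25  27  27  31  26  28  27  31  37  42  43  54  56  58  55  50  54  56  55  49  29
286  24  36  53  60  59  61  66  68  40  32  36  30  24  25  19  31  31  27  23  33  31  25  26  26  39  46  60  57  59  58  59  51  59  58  48  54  33  44
287  41  31  56  62  66  62  67  65  71  43  41  45  32  29  35  37  33  37  26  34  43  41  44  45  58  58  60  54  58  53  57  59  58  53  54  43  37  80
```

```bash
for i in 1 2 3 4 5; do python3 -m pendant '[[0,0,0,0,0,0,29]]'|grep -E "pos|force"|grep -v grasp; done
```

```text
eef_pos: [557.9, 213.0, 177.3]
contact_force: [0.5, 0.1, -1.9]
eef_pos: [557.8, 213.0, 177.3]
contact_force: [0.6, -0.1, -2.4]
eef_pos: [557.8, 213.0, 177.3]
contact_force: [-0.2, 0.4, -2.4]
eef_pos: [557.8, 213.0, 177.3]
contact_force: [-0.1, -0.5, -2.5]
eef_pos: [557.8, 213.0, 177.3]
contact_force: [-0.7, 0.7, -2.3]
```

```bash
python3 -c "
from workcell import finish_job
print(finish_job())"
```

```text
the job is handed in; nothing more can be done
None
```

The job is handed in at about 14.4 s: the pliers are at their stop holding the ring spread around the shaft at about groove height. The wrist shows no sign of pressing on the axle. The final position rests on arm readings, one bench touch for height and raw pixel values, because my ten picture views were used up, and no verdict was returned.

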